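# Lock the bayonet cap of the purge-gas filter

### The job

One of the two purge-gas filter housings on the bench has its black cap only dropped in: it stands higher than the other and its wing grip is in line with the two brass gas ports. Push that cap down against its spring, turn it a quarter turn clockwise (seen from above) without forcing it, and let it spring up into its locked seat, so that its wing stands crosswise to the ports like that of the other filter. Leave the other filter's cap as it is.

Things in the scene. Friction and masses are not known exactly. Their poses are not given: they have to be found in the camera images.
- open_cap: Loose cap to lock: black flange 68 mm across, 8 mm thick; on it a grey straight wing grip 62 long, 14 thick, 30 mm high; below it a steel plug with two square 8 mm side lugs. Origin: on the axis at the flange's underside, 91 mm above the bench at the start, 82 mm when locked; wing top 38 mm above it. z up, x along the wing. About 0.12 kg, 2 mm sideways play. 
- open_housing: Its aluminium housing, fixed: base 90 x 90 mm, upright tube 63 mm across, rim 75 mm above the bench, two bayonet slots. Origin: on the axis at bench height. z up; brass gas ports along +x and -x, 62 mm out, 17 mm up. The wing starts along x (within 5 degrees), where the slots bar turning; pushed down 13 to 16 mm it turns clockwise only, and locks along y: the end pockets take 80 to 100 degrees.
- open_housing_follower (a joint): Spring plate inside that housing, under the cap's plug: how far it is pushed down, m. 0 at the start; above 0.013 the cap can turn; 0.016 is the hard stop (flange on rim); 0.009 when locked, the cap having sprung up into the end pockets once let go. It pushes up with 3 N at 0, 11 N at 0.013, 13 N at 0.016.
- closed_cap: Cap of the other, identical filter, same form and size, already locked: origin 82 mm above the bench, wing crosswise to its ports. Origin and axes as for the open cap. To be left as it is.
Things that resemble listed ones, but are neither listed nor needed, are in the scene too. What is shaped like the open_cap but green or turquoise is not meant.

How it is judged (in metres and radians):
At the end, for the whole second after the job is handed in: The open cap is locked: its wing is within 15 degrees of crosswise to its housing's gas ports, its origin 79.5 to 85 mm above the bench (sprung up into the end pockets), upright within 8 degrees, centred within 6 mm, at rest; the closed cap's origin is still below 85 mm (locked) (angle between the x axis of open_cap and the x axis of open_housing, either way round above 1.3 rad and z of open_cap in the frame of open_housing between 0.0795 and 0.085 m and horizontal distance between open_cap and open_housing below 0.006 m and angle between open_cap's own z axis and vertical below 0.15 rad and linear speed of open_cap below 0.02 m/s and height (world z) of closed_cap below 0.085 m); the robot touches nothing.
It fails at once if the closed cap came unlocked (rose over 5 mm) or was displaced over 12 mm (height (world z) of closed_cap above 0.087 m or distance of closed_cap from where it was at the start of the episode above 0.012 m).
It fails at once if the cap was forced against its housing with over 200 N (contact force between open_cap and open_housing above 200 N).
It also fails if it takes over 38 s, if anything falls off the work surface, if the arm or the gripper's body presses on something with over 40 N, if the wrist force passes 120 N, or if a joint passes its speed limit or range.

### The arm

A 7-joint arm with a two-finger parallel gripper is mounted at the origin on a cart in front of the work surface, level with it; the furniture and walls round the work are solid. World frame = base frame: x ahead of the robot, y to its left, z up, the work surface at z = 0. Lengths are in mm, angles in rad, forces in N, time in s.
With the tool pointing down it reaches from about 425 to 975 mm from the base axis. Payload 16.7 kg.
Tool frame: the origin (TCP) lies at the very end of the fingers, on their centre line; the grasp point (between the pads) lies 19 mm behind it; z points along the fingers, y is the line along which they close (so a half turn about z gives the same grasp; the last joint's range is limited). The gripper opens to 85 mm and grips with 20 to 120 N. Pads are 22 mm wide; open, the fingers measure 114 mm over their backs; the gripper's body (76 mm by 85 mm) begins 54 mm behind the grasp point. The pads swing forward as they close: fully open they stand 13 mm farther back than shut.
Start: joints at [0.959, 0.426, 0.074, 1.606, -0.034, 1.111, -0.067], TCP at [301.322, -603.971, 231.302] pointing down, gripper open.
Joint ranges: [-2.85, 2.85], [-0.5, 2.14], [-1.23, 1.37], [0.21, 2.46], [-1.02, 4.16], [0.16, 2.05], [-2.73, 2.73]. Speed limits (rad/s): [1.89, 1.89, 2.39, 2.39, 3.01, 3.01, 3.01].

### API

Orientations are given as a 3x3 rotation matrix whose columns are the frame's x, y, z axes.
In Python, from plant import readout, viewer, sign_off, nets gives the robot as it stands.
- The arm moves only by the tool apply_moves, never from a script. Its arguments are lists of equal length, an entry for each row: "translation": the shift along the world's x, y, z as a fraction of full scale, a list of three; "rot": the turn, a rotation vector about the world's x, y, z as a fraction of full scale, a list of three; "gripper": the gripper's target within -1 to 1 (fully open at 1, half-way at 0, shut at -1). In form: {"translation": [[dx, dy, dz], ...], "rot": [[ax, ay, az], ...], "gripper": [gripper, ...]}. A call has 1 to 10 rows; each row shifts and turns the commanded pose from where the row before left it; what a row does not reach is not made up. Full scale, the value 1, is 30 mm for a shift and 180 degrees for a turn. A row lasts 1/12 s, in which the tool goes at most 41.7 mm and 7.16 degrees, less where a joint would pass 70% of its speed; a pose out of reach is approached as far as the arm can. A call with a number of a shift or a turn outside -1 to 1 is refused whole. A call with a gripper value outside its range is refused whole. The fingers move at their own pace and stop on an object; the grip force is fixed at half the most. Time passes only in rows, so rows that do not move let the fingers close. It gives the time, the measured TCP pose, the force, the opening and the grip force at its end, in the units of the state.
- readout.get_obs(): the state, without advancing time (a new reading comes with each control period).
- viewer.read_camera(name): name is "scene" or "top" or "wrist"; returns the picture (400x640x3 uint8, red, green, blue); there is no depth.
- viewer.calibration(name): a dict with "fx", "fy", "cx", "cy" (pixels), "eye" and "attitude" of the camera in the world; the wrist camera has in their place "hand_eye" (4x4, takes a point from camera to tool coordinates, whose origin is the TCP and whose axes are the flange's). Camera axes: x right, y down, z forward; pixel columns grow to the right and rows downward; lengths in mm; the calibration is good to about 2 mm. A picture is of the moment at which its call begins: read the wrist's pose just before it. calibration takes no time and is no camera call.
- sign_off(): hands the job in; it is judged then, once.
Trained networks look in the newest picture that a camera, given by its name, has taken for a name from the list of things; names that differ only in an ending like _2 or _b are one class to them, and where a whole thing is asked for, a point or a joint stands for the part that bears it (a point fixed in the world has none). Each returns a list of dicts, best first, with "p" (0 to 1); they miss things now and then, are a little off and sometimes report something else, mostly with a low value. They report only what shows in the picture. A call takes as long as a camera call. They do not tell look-alikes from the thing itself.
- nets.trace(camera, query): "region" (400x640 bool, what is visible of it) and "location" ([column, row] in pixels, amid what is visible of it).
The state is a dict: "time": time; "joints": joint angles; "joint_vel": joint speeds; "joint_torque": joint torques, N m; "tool_pos": TCP position; "tool_rot": TCP orientation; "contact_force": force on the tool from outside, world axes, zero at the start; "torque": the same for the moment, N m; "finger_gap": finger opening in mm; "finger_force": force on a finger pad.
Only numpy, scipy, OpenCV 4.12 (cv2) and the standard library are available. Lean on these libraries where they do the work, as an engineer would, in place of code of your own. Each camera call takes 0.05 s, during which the arm holds its last target. There are 200 camera calls.

## Working session

There is one attempt and no reset: what is moved stays moved. The work goes in short steps, Python scripts to look and compute and a tool call to move; the robot and the scene stay as the last step left them, time stands still between calls to the robot, and variables do not carry over. Pictures are saved under pics/ and viewed, at most 10 in all, crops included, and the job is handed in when it is done.

Besides the shell and the picture viewer there is one more tool, called after "Call:" in YAML: its name, and indented under it one key for each argument. apply_moves: Moves the arm, as the interface text tells. Shift numbers are shares of 30 mm and turn numbers shares of 180 degrees, none past 1 either way. Its arguments: {"type":"object","properties":{"translation":{"type":"array"},"rot":{"type":"array"},"gripper":{"type":"array"}},"required":["translation","rot","gripper"]}

```bash
mkdir -p pics; cat > h.py <<'E'
import numpy as np,cv2
from plant import readout,viewer,sign_off,nets
def ray(cam,px,z):
    c=viewer.calibration(cam)
    d=np.array([(px[0]-c['cx'])/c['fx'],(px[1]-c['cy'])/c['fy'],1.])
    if 'eye' in c: e=np.array(c['eye']);R=np.array(c['attitude'])
    else:
        s=readout.get_obs();T=np.eye(4);T[:3,:3]=s['tool_rot'];T[:3,3]=s['tool_pos'];M=T@np.array(c['hand_eye']);e=M[:3,3];R=M[:3,:3]
    d=R@d
    return e+d*(z-e[2])/d[2]
def save(cam,name):
    im=viewer.read_camera(cam);cv2.imwrite('pics/'+name,im[:,:,::-1]);return im
E
python3 - <<'E'
from h import *
s=readout.get_obs();print(s['time'],s['tool_pos'],np.round(s['tool_rot'],3).tolist(),s['finger_gap'])
a=save('top','top.png');save('scene','scene.png')
for cam in('top','scene'):
  print(cam,viewer.calibration(cam))
  for q in('open_cap','open_housing','closed_cap'):
    for r in nets.trace(cam,q): print(q,round(r['p'],2),np.round(r['location']),r['region'].sum(),np.round(ray(cam,r['location'],110 if 'cap' in q else 40)))
E
```

```text
0.0 [ 301.15835786 -603.63955406  230.5799553 ] [[0.895, 0.446, -0.001], [0.446, -0.895, 0.001], [-0.0, -0.001, -1.0]] 85.39609849648637
top {'fx': 367.27979225136403, 'fy': 367.27979225136403, 'cx': 324.0909184951829, 'cy': 198.85918066439598, 'eye': array([ 441.03370509, -133.84712329,  918.48950851]), 'attitude': array([[ 0.02236638, -0.98675996,  0.1606379 ],
       [-0.99918512, -0.02746314, -0.02957818],
       [ 0.03359818, -0.15984545, -0.98657012]])}
open_cap 0.87 [390. 251.] 698 [ 462. -304.  110.]
open_cap 0.6 [334. 159.] 625 [ 666. -178.  110.]
open_cap 0.42 [274. 182.] 655 [608. -44. 110.]
open_housing 0.85 [360. 212.] 611 [ 554. -248.   40.]
closed_cap 0.74 [273. 179.] 736 [615. -43. 110.]
scene {'fx': 412.1149423845608, 'fy': 412.1149423845608, 'cx': 316.3059808653984, 'cy': 194.81069877602934, 'eye': array([236.8323664 , 520.56313619, 518.55283247]), 'attitude': array([[-0.89640968, -0.20713082,  0.39185011],
       [-0.4427143 ,  0.4609187 , -0.76912808],
       [-0.02130091, -0.8629315 , -0.50487176]])}
open_cap 0.87 [395. 186.] 810 [ 424. -198.  110.]
open_cap 0.7 [281. 188.] 589 [631. -97. 110.]
open_cap 0.62 [342. 163.] 696 [ 564. -251.  110.]
open_housing 0.77 [342. 192.] 1097 [ 560. -247.   40.]
closed_cap 0.8 [280. 213.] 802 [584. -15. 110.]
```

View pics/top.png

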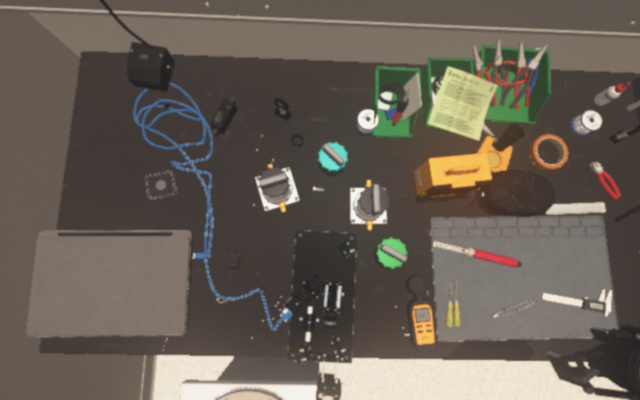

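View pics/scene.png

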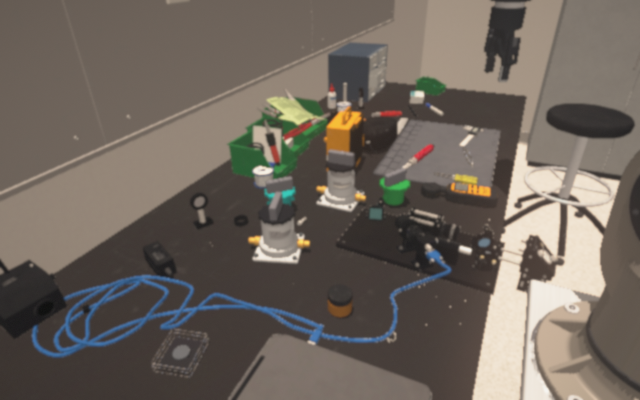

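Candidates (top image): the left filter at (274,184), whose wing is crosswise to its ports; the right filter at (370,203), whose wing is in line with its ports; a turquoise cap at (333,156) and a green one at (392,252). By the description it's the right filter, so I'll check it in a close crop.

```bash
python3 - <<'E'
from h import *
a=cv2.imread('pics/top.png')[150:240,240:410]
cv2.imwrite('pics/crop.png',cv2.resize(a,None,fx=4.7,fy=4.7,interpolation=cv2.INTER_CUBIC))
for n,p,z in(('wing ends',(376,186),129),('',(376,213),129),('port',(369,183),17),('',(368,226),17),('flange',(370,204),99)):print(n,np.round(ray('top',p,z)))
E
```

```text
wing ends [ 601. -271.  129.]
 [ 542. -271.  129.]
port [ 631. -273.   17.]
 [ 523. -271.   17.]
flange [ 566. -263.   99.]
```

View pics/crop.png

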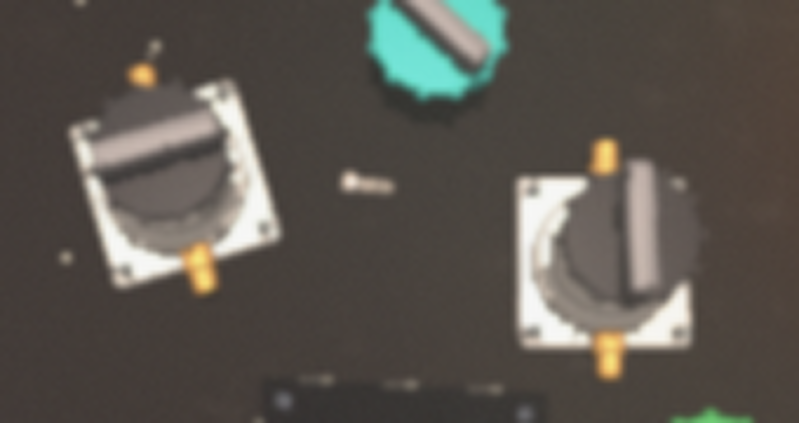

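Confirmed: the right filter at about (572,-270) is the open one, with its wing and ports both roughly along world x. The left filter's wing is crosswise, so it's the closed one. Now moving above the right one.

Call:
apply_moves:
  translation:
    - [0.65, 0.8, 0]
    - [0.65, 0.8, 0]
    - [0.65, 0.8, 0]
    - [0.65, 0.8, 0]
    - [0.65, 0.8, 0]
    - [0.65, 0.8, 0]
    - [0.65, 0.8, 0]
    - [0.65, 0.8, 0]
    - [0.65, 0.8, 0]
    - [0.65, 0.8, 0]
  rot:
    - [0, 0, 0.036]
    - [0, 0, 0.036]
    - [0, 0, 0.036]
    - [0, 0, 0.036]
    - [0, 0, 0.036]
    - [0, 0, 0.036]
    - [0, 0, 0.036]
    - [0, 0, 0.036]
    - [0, 0, 0.036]
    - [0, 0, 0.036]
  gripper: [1, 1, 1, 1, 1, 1, 1, 1, 1, 1]

```text
time: 1.23
tool_pos: [497.1, -362.8, 231.5]
tool_rot: [[-0.028, 1.0, 0.0], [1.0, 0.028, -0.0], [-0.0, 0.0, -1.0]]
contact_force: [0.0, -0.8, 0.2]
finger_gap: 85.9
finger_force: 0.0
```

```bash
python3 - <<'E'
from h import *
s=readout.get_obs();print(s['time'],s['tool_pos'],np.round(s['tool_rot'],3).tolist(),np.round(s['joints'],2))
print(viewer.calibration('wrist'))
E
```

```text
1.2333 [ 497.10370124 -362.75402367  231.52560796] [[-0.028, 1.0, 0.0], [1.0, 0.028, -0.0], [-0.0, 0.0, -1.0]] [ 0.72  0.34 -0.25  1.73  0.09  1.08  0.47]
{'fx': 307.96581376469595, 'fy': 307.96581376469595, 'cx': 324.43511850628323, 'cy': 198.99393414676436, 'hand_eye': array([[ 6.11612930e-05, -9.59141808e-01, -2.82925766e-01,
         7.17575395e+01],
       [ 9.99999857e-01, -9.17314844e-05,  5.27151655e-04,
        -2.35544733e-01],
       [-5.31566392e-04, -2.82925758e-01,  9.59141665e-01,
        -1.42031486e+02],
       [ 0.00000000e+00,  0.00000000e+00,  0.00000000e+00,
         1.00000000e+00]])}
```

Call:
apply_moves:
  translation:
    - [0.25, 0.31, -0.1]
    - [0.25, 0.31, -0.1]
    - [0.25, 0.31, -0.1]
    - [0.25, 0.31, -0.1]
    - [0.25, 0.31, -0.1]
    - [0.25, 0.31, -0.1]
    - [0.25, 0.31, -0.1]
    - [0.25, 0.31, -0.1]
    - [0.25, 0.31, -0.1]
    - [0.25, 0.31, -0.1]
  rot:
    - [0, 0, 0.038]
    - [0, 0, 0.038]
    - [0, 0, 0.038]
    - [0, 0, 0.038]
    - [0, 0, 0.038]
    - [0, 0, 0.038]
    - [0, 0, 0.038]
    - [0, 0, 0.038]
    - [0, 0, 0.038]
    - [0, 0, 0.038]
  gripper: [1, 1, 1, 1, 1, 1, 1, 1, 1, 1]

```text
time: 2.07
tool_pos: [571.6, -270.6, 201.2]
tool_rot: [[-0.94, 0.341, 0.0], [0.341, 0.94, -0.0], [-0.0, -0.0, -1.0]]
contact_force: [0.5, -0.5, 0.0]
finger_gap: 85.5
finger_force: 0.0
```

Call:
apply_moves:
  translation:
    - [0, 0, 0]
    - [0, 0, 0]
    - [0, 0, 0]
    - [0, 0, 0]
    - [0, 0, 0]
  rot:
    - [0, 0, 0.037]
    - [0, 0, 0.037]
    - [0, 0, 0.037]
    - [0, 0, 0]
    - [0, 0, 0]
  gripper: [1, 1, 1, 1, 1]

```text
time: 2.48
tool_pos: [571.2, -271.2, 201.2]
tool_rot: [[-1.0, 0.009, -0.0], [0.009, 1.0, 0.0], [0.0, 0.0, -1.0]]
contact_force: [-0.1, 0.0, -0.4]
finger_gap: 85.1
finger_force: 0.0
```

```bash
python3 - <<'E'
from h import *
s=readout.get_obs();print(s['time'],s['tool_pos'],np.round(s['tool_rot'],3).tolist(),np.round(s['joints'],2))
im=save('wrist','w1.png')
for q in('open_cap','open_housing'):
    for r in nets.trace('wrist',q): print(q,round(r['p'],2),np.round(r['location']),r['region'].sum(),np.round(ray('wrist',r['location'],110 if 'cap' in q else 40)))
E
```

```text
2.4833 [ 571.20892742 -271.15656299  201.22001509] [[-1.0, 0.009, -0.0], [0.009, 1.0, 0.0], [0.0, 0.0, -1.0]] [ 0.78  0.44 -0.57  1.71  0.27  1.07  1.68]
open_cap 0.96 [322. 203.] 5313 [ 571. -273.  110.]
open_cap 0.79 [263.  60.] 5262 [ 466. -313.  110.]
open_cap 0.68 [396. 284.] 2257 [ 645. -211.  110.]
open_housing 0.9 [320. 151.] 2816 [ 540. -275.   40.]
```

View pics/w1.png

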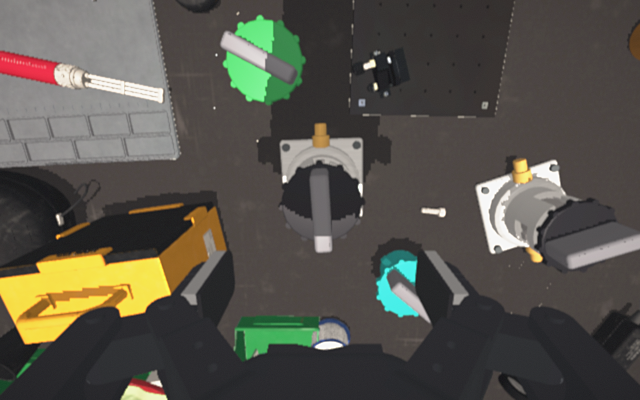

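The wrist picture shows the cap centred below the gripper: the wing runs from (320,170) to (323,238) in line with the port at (320,135). The green cap is at (263,60), the turquoise one at (403,285) and the closed filter at (575,230).

```bash
python3 - <<'E'
from h import *
a=cv2.imread('pics/w1.png')[130:260,265:385]
cv2.imwrite('pics/w1c.png',cv2.resize(a,None,fx=4.5,fy=4.5,interpolation=cv2.INTER_CUBIC))
for p,z in(((320,169),129),((323,238),129),((320,124),17),((280,140),8),((362,138),8)):print(p,np.round(ray('wrist',p,z),1))
E
```

```text
(320, 169) [ 540.3 -274.1  129. ]
(323, 238) [ 593.1 -272.5  129. ]
(320, 124) [ 514.9 -275.3   17. ]
(280, 140) [ 531.7 -318.7    8. ]
(362, 138) [ 530.3 -230.6    8. ]
```

View pics/w1c.png

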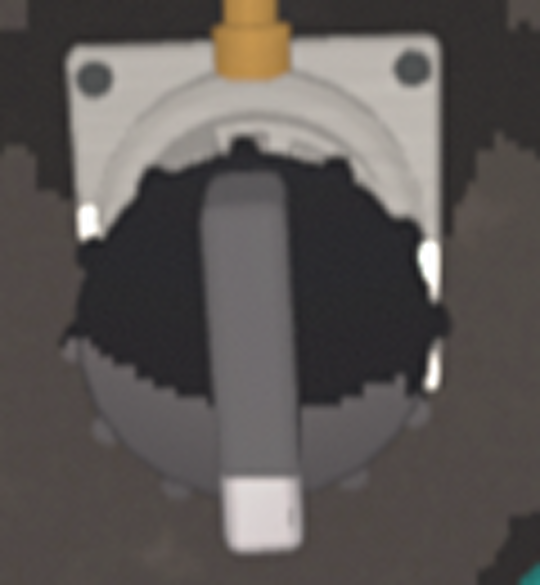

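```bash
python3 - <<'E'
from h import *
for p in((319.6,175.5),(323.3,252)):print(p,np.round(ray('wrist',p,129),1))
E
```

```text
(319.6, 175.5) [ 545.  -274.5  129. ]
(323.3, 252) [ 604.7 -272.4  129. ]
```

The wing is 60 mm long as measured (62 given), centred at about (575,-273.5) and turned about +2°. Descending and gripping.

Call:
apply_moves:
  translation:
    - [0.13, -0.08, -0.4]
    - [0, 0, -0.6]
    - [0, 0, -0.6]
    - [0, 0, -0.6]
    - [0, 0, -0.5]
    - [0, 0, -0.5]
    - [0, 0, 0]
    - [0, 0, 0]
  rot:
    - [0, 0, 0.013]
    - [0, 0, 0]
    - [0, 0, 0]
    - [0, 0, 0]
    - [0, 0, 0]
    - [0, 0, 0]
    - [0, 0, 0]
    - [0, 0, 0]
  gripper: [1, 1, 1, 1, 1, 1, 1, 1]

```text
time: 3.3
tool_pos: [575.0, -273.2, 104.9]
tool_rot: [[-0.999, -0.035, -0.001], [-0.035, 0.999, 0.0], [0.001, 0.0, -1.0]]
contact_force: [0.3, 1.0, 1.4]
finger_gap: 85.4
finger_force: 0.0
```

Call:
apply_moves:
  translation:
    - [0, 0, 0]
    - [0, 0, 0]
    - [0, 0, 0]
    - [0, 0, 0]
    - [0, 0, 0]
    - [0, 0, 0]
    - [0, 0, 0]
    - [0, 0, 0]
    - [0, 0, 0]
    - [0, 0, 0]
  rot:
    - [0, 0, 0]
    - [0, 0, 0]
    - [0, 0, 0]
    - [0, 0, 0]
    - [0, 0, 0]
    - [0, 0, 0]
    - [0, 0, 0]
    - [0, 0, 0]
    - [0, 0, 0]
    - [0, 0, 0]
  gripper: [-1, -1, -1, -1, -1, -1, -1, -1, -1, -1]

```text
time: 4.13
tool_pos: [575.3, -273.5, 105.4]
tool_rot: [[-0.999, -0.035, 0.0], [-0.035, 0.999, -0.0], [-0.0, -0.0, -1.0]]
contact_force: [-0.7, -1.6, 2.3]
finger_gap: 12.9
finger_force: 60.9
```

Gripped. Pushing down about 14.5 mm.

Call:
apply_moves:
  translation:
    - [0, 0, -0.1]
    - [0, 0, -0.1]
    - [0, 0, -0.1]
    - [0, 0, -0.1]
    - [0, 0, -0.08]
    - [0, 0, 0]
    - [0, 0, 0]
    - [0, 0, 0]
  rot:
    - [0, 0, 0]
    - [0, 0, 0]
    - [0, 0, 0]
    - [0, 0, 0]
    - [0, 0, 0]
    - [0, 0, 0]
    - [0, 0, 0]
    - [0, 0, 0]
  gripper: [-1, -1, -1, -1, -1, -1, -1, -1]

```text
time: 4.8
tool_pos: [575.5, -273.5, 91.1]
tool_rot: [[-0.999, -0.035, 0.0], [-0.035, 0.999, -0.0], [-0.0, -0.0, -1.0]]
contact_force: [-2.6, 0.1, 9.6]
finger_gap: 12.7
finger_force: 62.2
```

Call:
apply_moves:
  translation:
    - [0, 0, -0.02]
    - [0, 0, 0]
    - [0, 0, 0]
    - [0, 0, 0]
    - [0, 0, 0]
    - [0, 0, 0]
  rot:
    - [0, 0, 0]
    - [0, 0, -0.015]
    - [0, 0, -0.015]
    - [0, 0, -0.02]
    - [0, 0, -0.02]
    - [0, 0, 0]
  gripper: [-1, -1, -1, -1, -1, -1]

```text
time: 5.3
tool_pos: [575.9, -273.4, 90.8]
tool_rot: [[-0.982, 0.187, 0.001], [0.187, 0.982, -0.001], [-0.001, -0.0, -1.0]]
contact_force: [-0.5, 0.4, 10.6]
finger_gap: 12.8
finger_force: 62.2
```

```bash
python3 - <<'E'
from h import *
s=readout.get_obs();print(s['time'],s['tool_pos'],s['contact_force'],s['torque'],np.round(s['joints'],2))
E
```

```text
5.3 [ 575.92262534 -273.39627168   90.8247965 ] [-0.51030561  0.36162764 10.56469112] [ 0.09284555  0.11574287 -0.0367621 ] [ 0.7   0.56 -0.48  1.78  0.33  0.88  1.45]
```

Turning freely, with almost no torque. Continuing.

Call:
apply_moves:
  translation:
    - [0, 0, 0]
    - [0, 0, 0]
    - [0, 0, 0]
    - [0, 0, 0]
    - [0, 0, 0]
    - [0, 0, 0]
    - [0, 0, 0]
    - [0, 0, 0]
    - [0, 0, 0]
    - [0, 0, 0]
  rot:
    - [0, 0, -0.03]
    - [0, 0, -0.03]
    - [0, 0, -0.03]
    - [0, 0, -0.03]
    - [0, 0, -0.03]
    - [0, 0, -0.03]
    - [0, 0, -0.03]
    - [0, 0, -0.03]
    - [0, 0, -0.03]
    - [0, 0, 0]
  gripper: [-1, -1, -1, -1, -1, -1, -1, -1, -1, -1]

```text
time: 6.13
tool_pos: [576.1, -273.4, 90.9]
tool_rot: [[-0.507, 0.862, 0.001], [0.862, 0.507, -0.001], [-0.001, 0.001, -1.0]]
contact_force: [-0.2, -0.4, 10.1]
finger_gap: 12.7
finger_force: 62.2
```

```bash
python3 - <<'E'
from h import *
s=readout.get_obs();print(s['time'],s['tool_pos'],s['contact_force'],s['torque'],np.round(s['joints'],2))
E
```

```text
6.1333 [ 576.05485377 -273.41426901   90.87470591] [-0.23560056 -0.4239736  10.10271376] [ 0.03376264  0.00547311 -0.08572544] [ 0.56  0.53 -0.29  1.79  0.19  0.85  0.71]
```

Now at 120.5°; 30° remain (0.167).

Call:
apply_moves:
  translation:
    - [0, 0, 0]
    - [0, 0, 0]
    - [0, 0, 0]
    - [0, 0, 0]
    - [0, 0, 0]
    - [0, 0, 0]
    - [0, 0, 0]
    - [0, 0, 0]
  rot:
    - [0, 0, -0.03]
    - [0, 0, -0.03]
    - [0, 0, -0.03]
    - [0, 0, -0.03]
    - [0, 0, -0.025]
    - [0, 0, -0.02]
    - [0, 0, 0]
    - [0, 0, 0]
  gripper: [-1, -1, -1, -1, -1, -1, -1, -1]

```text
time: 6.8
tool_pos: [576.1, -273.4, 90.9]
tool_rot: [[-0.02, 1.0, 0.002], [1.0, 0.02, -0.001], [-0.001, 0.002, -1.0]]
contact_force: [0.1, -0.5, 11.1]
finger_gap: 13.4
finger_force: 62.2
```

```bash
python3 - <<'E'
from h import *
s=readout.get_obs();print(s['time'],s['tool_pos'],s['contact_force'],s['torque'],np.round(s['joints'],2))
E
```

```text
6.8 [ 576.06494322 -273.42622229   90.87120646] [ 0.11084313 -0.53663537 11.05660183] [ 0.01889889 -0.00333915 -0.02919772] [ 0.47  0.52 -0.16  1.8   0.11  0.83  0.27]
```

At 91°. Letting it rise 5 mm under control.

Call:
apply_moves:
  translation:
    - [0, 0, 0.05]
    - [0, 0, 0.05]
    - [0, 0, 0.05]
    - [0, 0, 0.03]
    - [0, 0, 0]
    - [0, 0, 0]
  rot:
    - [0, 0, 0]
    - [0, 0, 0]
    - [0, 0, 0]
    - [0, 0, 0]
    - [0, 0, 0]
    - [0, 0, 0]
  gripper: [-1, -1, -1, -1, -1, -1]

```text
time: 7.3
tool_pos: [576.0, -273.4, 96.1]
tool_rot: [[-0.02, 1.0, 0.001], [1.0, 0.02, -0.0], [-0.0, 0.001, -1.0]]
contact_force: [1.5, -0.2, 7.1]
finger_gap: 13.2
finger_force: 61.7
```

Call:
apply_moves:
  translation:
    - [0, 0, 0]
    - [0, 0, 0]
    - [0, 0, 0]
    - [0, 0, 0]
    - [0, 0, 0]
    - [0, 0, 0]
    - [0, 0, 0]
    - [0, 0, 0]
  rot:
    - [0, 0, 0]
    - [0, 0, 0]
    - [0, 0, 0]
    - [0, 0, 0]
    - [0, 0, 0]
    - [0, 0, 0]
    - [0, 0, 0]
    - [0, 0, 0]
  gripper: [1, 1, 1, 1, 1, 1, 1, 1]

```text
time: 7.97
tool_pos: [575.2, -273.3, 95.7]
tool_rot: [[-0.02, 1.0, -0.0], [1.0, 0.02, 0.0], [0.0, -0.0, -1.0]]
contact_force: [-0.3, 0.7, -0.8]
finger_gap: 85.2
finger_force: 0.0
```

Call:
apply_moves:
  translation:
    - [0, 0, 0.3]
    - [0, 0, 0.5]
    - [0, 0, 0.7]
    - [0, 0, 0.7]
    - [0, 0, 0.7]
    - [0, 0, 0.7]
    - [0, 0, 0]
    - [0, 0, 0]
  rot:
    - [0, 0, 0]
    - [0, 0, 0]
    - [0, 0, 0]
    - [0, 0, 0]
    - [0, 0, 0]
    - [0, 0, 0]
    - [0, 0, 0]
    - [0, 0, 0]
  gripper: [1, 1, 1, 1, 1, 1, 1, 1]

```text
time: 8.63
tool_pos: [575.8, -273.6, 205.6]
tool_rot: [[-0.02, 1.0, 0.002], [1.0, 0.02, -0.001], [-0.001, 0.002, -1.0]]
contact_force: [-0.1, 0.6, -1.1]
finger_gap: 85.8
finger_force: 0.0
```

```bash
python3 - <<'E'
from h import *
s=readout.get_obs();print(s['time'],s['tool_pos'])
im=save('wrist','w2.png')
b=cv2.imread('pics/w2.png')
save('scene','s2.png')
c=cv2.imread('pics/s2.png')[130:280,230:400]
c=cv2.resize(c,(453,400),interpolation=cv2.INTER_CUBIC)
cv2.imwrite('pics/v2.png',cv2.resize(np.hstack([b[80:380,160:500],cv2.resize(c,(340,300))]),None,fx=1.15,fy=1.15))
E
```

```text
8.6333 [ 575.82394469 -273.63492689  205.61599673]
```

View pics/v2.png

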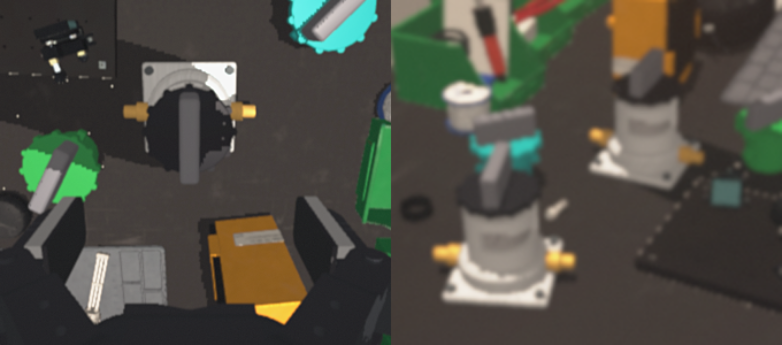

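```bash
python3 - <<'E'
from h import *
b=cv2.imread('pics/w2.png')
print(b[225:250,325].mean(1).round(), b[150:180,325].mean(1).round())
for r in(238,239.5,241):
  print(r,[np.round(ray('wrist',(325,r),z),1)[:2].tolist() for z in(120,129)])
E
```

```text
[94. 93. 94. 94. 94. 93. 93. 94. 94. 93. 94. 93. 93. 91. 84. 71. 63. 62.
 63. 65. 64. 63. 63. 62. 62.] [126. 122.  96.  53.  31.  36.  38.  40.  40.  46.  64.  75.  77.  78.
  76.  80.  87.  92.  93.  95.  95.  95.  94.  95.  95.  96.  96.  95.
  95.  96.]
238 [[575.8, -300.3], [575.7, -296.4]]
239.5 [[575.8, -301.6], [575.7, -297.6]]
241 [[575.8, -302.9], [575.7, -298.8]]
```

```bash
python3 - <<'E'
from h import *
L={z:ray('wrist',(325,166.3),z)[1]-ray('wrist',(325,239.7),z)[1] for z in(115,120,129)};print(L)
if abs(L[120]-62)<abs(L[129]-62): print(sign_off())
E
```

```text
{115: np.float64(60.25867130476931), 120: np.float64(58.952018160731825), 129: np.float64(56.600042501464344)}
the job is handed in; nothing more can be done
None
```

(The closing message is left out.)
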